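Wind the durometer down one turn

ROBOT

A 6-joint arm with a two-finger parallel gripper is mounted at the origin on the work surface. World frame = base frame: x ahead of the robot, y to its left, z up, the work surface at z = 0. Lengths are in mm, angles in rad, forces in N, time in s.
With the tool pointing down it reaches from about 325 to 900 mm from the base axis. Payload 6.1 kg.
Tool frame: the origin (TCP) lies midway between the tips of the shut fingers; the grasp point (between the pads) lies 19 mm behind it; z points along the fingers, x is the direction in which the jaws open and shut, and the axes are right-handed (so a half turn about z gives the same grasp; the last joint's range is limited). The gripper opens to 87 mm and grips with 3 to 60 N. Pads are 19 mm wide; open, the fingers measure 117 mm over their backs; the gripper's body (75 mm by 190 mm) begins 51 mm behind the grasp point.
Start: joints at [1.087, 0.22, 1.526, -0, 1.395, -0.126], TCP at [218.882, 585.411, 222.538] pointing down, gripper open.
Joint ranges: [-2.98, 2.98], [-0.91, 2.08], [0.09, 2.57], [-1.24, 4.39], [0.2, 2.65], [-2.68, 2.68]. Speed limits (rad/s): [2.57, 2.57, 3.01, 3.14, 3.14, 3.14].

INTERFACE

Orientations are given as [roll, pitch, yaw] about the fixed x, y, z axes, in that order (R = Rz(yaw) Ry(pitch) Rx(roll)).
In Python, from cell import arm, viewer gives the robot as it stands.
- The arm moves only by the shell command python3 -m creep 'ROWS' [OPENING] [FORCE]. ROWS is text: rows parted by semicolons, each of 4 numbers parted by spaces: the shift along the tool's x, y, z in mm, then the turn about the tool's z in rad. A call has 1 to 5 rows; each row is the pose to reach, as a shift and turn from the pose commanded when the call began, along the tool's axes at that moment; what a row does not reach only later rows make up. A row lasts 1/10 s, in which the tool goes at most 50 mm and 8.59 degrees, less where a joint would pass 70% of its speed; a pose out of reach is approached as far as the arm can. A call with a gripper value outside its range is refused whole. OPENING is the closure in counts, from 0 (fully open) to 255 (shut), set as the call begins (- or left out, the last holds). The fingers move at their own pace and stop on an object; FORCE is the grip in N (left out, the last holds). Time passes only in rows, so rows that repeat a pose let the fingers close. It gives the time, the measured TCP pose, the force and the opening at its end, in the units of the state.
- arm.sense(): the state, without advancing time (a new reading comes with each control period).
- viewer.capture(name): name is "scene" or "top"; returns (picture, depth): 420x560x3 uint8, red, green, blue; 420x560 float32, mm along the optical axis (not along the pixel's ray), 0 where there is no reading.
- viewer.get_calibration(name): a dict with "K" (3x3 intrinsics, pixels), "dist_coeffs" ([k1, k2, p1, p2, k3] as OpenCV has them; the pictures are not rectified), "view" (4x4, takes a point from world to camera coordinates). Camera axes: x right, y up, looking along -z (the intrinsics and any distortion apply to the point x, -y, -z); pixel columns grow to the right and rows downward; lengths in mm; the calibration is good to about 2 mm. A picture is of the moment at which its call begins. get_calibration takes no time and is no camera call.
- arm.close_job(): hands the job in, once; it reports no verdict.
The state is a dict: "clock": time; "q": joint angles; "joint_velocities": joint speeds; "tau": joint torques, N m; "tcp_pos": TCP position; "tool_rot": TCP orientation; "wrist_force": force on the tool from outside, world axes, zero at the start; "torque": the same for the moment, N m; "grip_width": finger opening in mm.
Only numpy, scipy, OpenCV 4.12 (cv2) and the standard library are available. Lean on these libraries where they do the work, as an engineer would, in place of code of your own. Each camera call takes 0.05 s, during which the arm holds its last target.

TASK

The next moulded plaque is 5 mm thinner than the last, so wind the hardness tester down by one thread pitch: with your fingertips push the black handle on top of the hand wheel clockwise (seen from above) through exactly one full turn, so that it stops where it started, then take the hand clear. Push it gently, do not grip it, and leave the orange plaque on the anvil and the other things on the bench as they are.

Things in the scene. Friction and masses are not known exactly. Their poses are not given: they have to be found in the camera images.
- stand: Fixed bench stand of a hardness tester (durometer), cream casting. Origin on the bench under the wheel's axis, z up. Its foot is 200 x 140 mm and 18 mm high (from 60 mm behind the axis, +x, to 140 mm in front, -x); a cream cross bridge with its top at 217 mm joins two steel columns; the anvil, the black durometer with its round dial and the steel dead weight (top at 208 mm) stand 85 mm in front of the axis. Nothing but the wheel and its handle stands higher than 217 mm.
- wheel (a joint): Angle of the hand wheel, rad; grows as the wheel turns clockwise seen from above, without wrapping at a full turn (one turn adds 6.283), and may start anywhere from -2.6 to 2.6. No stop within reach of the job. It turns stiffly: about 3 to 4 N at the handle keeps it going, it does not coast and stays where it is left. Each turn lowers the durometer by 5 mm.
- hub (a point): Centre of the hand wheel, on its upright axis, level with the top of the rim (248 mm above the bench). Steel wheel, 150 mm over the rim, rim 16 mm thick, three spokes; the hub and its nut rise 9 mm above this point, within 20 mm of the axis.
- handle (a point): Middle of the handle: on the handle's own upright axis, 67 mm from the wheel's axis, 281 mm above the bench. Turns with the wheel.
- handle_sleeve: The handle itself: black upright barrel on the rim, 23 mm across at most and 52 mm high, revolving freely on its pin. Origin at its lower end (255 mm above the bench, 7 mm above the rim's top), z up; its top is at 307 mm.
- plaque: Orange test plaque, 56 x 56 x 6 mm, lying loose on the stand's round anvil below the durometer. Origin at the centre of its underside (38 mm above the bench).
- spare_weight: Bystander: loose steel cylinder weight, 52 mm across, 50 mm high with its knob. Origin at the centre of its underside.
- water_bottle: Bystander: clear bottle with a red cap, 62 mm across, 190 mm high, standing. Origin at the centre of its underside.
- head: The stand's sliding head, moved only by the wheel: grey arm with the hanging durometer and dead weight. Its origin is not on the part but on the wheel's axis near bench level, and drops 5 mm per turn. The durometer's foot hangs 7 to 11 mm above the plaque's top at the start and still about 2 to 6 mm above it after just one turn.
There are look-alikes about, which are no part of the job. Several things have the shape of the plaque; the one meant has the colours described above.

How it is judged (in metres and radians):
On the way, in this order (a step that is already met when the one before it is completed fails the run):
1. the fingers push the handle round to the far side of the wheel, at least a third of a turn from its start (distance of handle from where it was at the start of the episode above 0.112 m and contact force between the fingers and handle_sleeve above 0.5 N), for 0.05 s.
2. the fingers push the handle on round the last quarter of the turn (distance of handle from where it was at the start of the episode between 0.02 and 0.09 m and contact force between the fingers and handle_sleeve above 0.5 N), for 0.05 s.
At the end, for the whole second after the job is handed in: The wheel has turned clockwise exactly once and stands still: its handle is back within 12 mm (about 10 degrees) of where it started, one whole turn on; the plaque lies on the anvil within 10 mm of its place and the weight and the bottle within 20 mm of theirs (distance of handle from where it was at the start of the episode below 0.012 m and value of joint wheel between 3.2 and 9.3 rad and velocity of joint wheel between -0.05 and 0.05 rad/s and z of plaque in the frame of stand below 0.04 m and distance of plaque from where it was at the start of the episode below 0.01 m and distance of each of spare_weight, water_bottle from where it was at the start of the episode below 0.02 m); the robot touches nothing.
It fails at once if the handle is gripped or forced (over 30 N between fingers and handle) (contact force between the fingers and handle_sleeve above 30 N).
It fails at once if the wheel is wound well backwards beyond its start (value of joint wheel below -3.2 rad).
It fails at once if the durometer is driven down on to the plaque (contact force between head and plaque above 2 N).
It fails at once if the plaque is shifted or taken away (distance of plaque from where it was at the start of the episode above 0.012 m).
It fails at once if a bystander (weight, bottle) is shifted, lifted or knocked over (distance of any of spare_weight, water_bottle from where it was at the start of the episode above 0.03 m).
It also fails if it takes over 64 s, if anything falls off the work surface, if the arm or the gripper's body presses on something with over 40 N, if the wrist force passes 120 N, or if a joint passes its speed limit or range.

## Working session

There is one attempt and no reset: what is moved stays moved. The work goes in short steps, Python scripts to look and compute and a shell command to move; the robot and the scene stay as the last step left them, time stands still between calls to the robot, and variables do not carry over. Pictures are saved under pics/ and viewed, and the job is handed in when it is done.

```bash
ls; mkdir -p pics; python3 - <<'E'
from cell import arm, viewer
import cv2
print(arm.sense())
for n in("scene","top"):
    p,d=viewer.capture(n); cv2.imwrite(f"pics/{n}0.png",p[:,:,::-1])
    c=viewer.get_calibration(n); print(n,c)
E
```

```text
pics
{'clock': 0.0, 'q': array([ 1.08692390e+00,  2.21246899e-01,  1.52759339e+00,  1.60326243e-08,
        1.39472045e+00, -1.26080888e-01]), 'joint_velocities': array([-0.00107676, -0.00011524, -0.00173534, -0.00101713, -0.0006773 ,
        0.00056032]), 'tau': array([-6.40968283e-04, -4.94613147e+01, -3.87361085e+01,  6.98697427e-02,
        5.73090347e-02, -1.29504579e-04]), 'tcp_pos': array([218.57996095, 584.86854453, 221.43378252]), 'tool_rot': array([-3.14134516e+00,  1.95245920e-03,  1.21300503e+00]), 'wrist_force': array([-0.41419955, -0.44484027,  0.77143124]), 'torque': array([-0.00680299,  0.07914775,  0.01621598]), 'grip_width': 86.86677470855768}
scene {'K': array([[507.44019358,   0.        , 282.07107366],
       [  0.        , 507.44019358, 201.4925402 ],
       [  0.        ,   0.        ,   1.        ]]), 'dist_coeffs': array([-0.01580129,  0.        ,  0.        ,  0.        ,  0.        ]), 'view': array([[ 8.52444365e-01,  5.22349028e-01, -2.21381506e-02,
        -5.04929401e+02],
       [-2.73468945e-01,  4.81575154e-01,  8.32646448e-01,
         1.86563337e+01],
       [ 4.45593246e-01, -7.03730676e-01,  5.53362264e-01,
        -1.73569518e+03],
       [ 0.00000000e+00,  0.00000000e+00,  0.00000000e+00,
         1.00000000e+00]])}
top {'K': array([[520.27673857,   0.        , 279.5826111 ],
       [  0.        , 520.27673857, 212.23692353],
       [  0.        ,   0.        ,   1.        ]]), 'dist_coeffs': array([-0.02291605,  0.        ,  0.        ,  0.        ,  0.        ]), 'view': array([[-9.28757702e-03, -9.99950768e-01,  3.49307748e-03,
        -2.52190505e+01],
       [ 9.98144862e-01, -9.06048972e-03,  6.02058298e-02,
        -6.29726855e+02],
       [-6.01712168e-02,  4.04576362e-03,  9.98179872e-01,
        -1.57049220e+03],
       [ 0.00000000e+00,  0.00000000e+00,  0.00000000e+00,
         1.00000000e+00]])}
```

View pics/scene0.png

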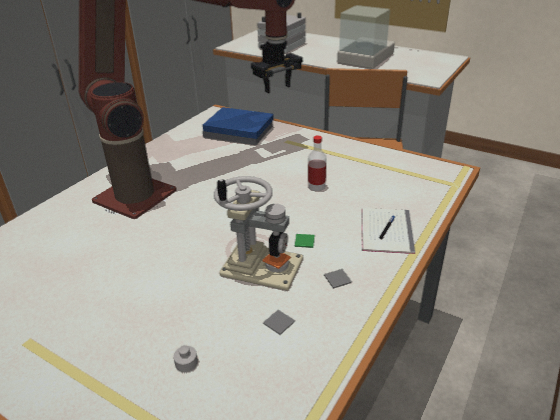

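View pics/top0.png

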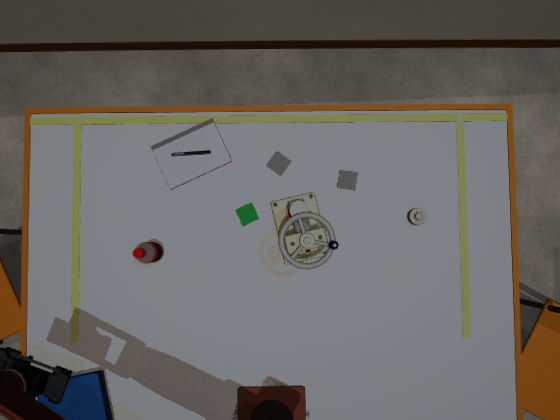

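The scene view shows the wheel at about (243,193) with its handle at (222,190). In the top view the hub is near (307,240), the handle near (333,244), the bottle near (148,252) and the weight near (417,216). I'll enlarge these.

```bash
python3 - <<'E'
import cv2
a=cv2.imread("pics/top0.png")[180:290,250:370]; cv2.imwrite("pics/ctop0.png",cv2.resize(a,None,fx=5,fy=5,interpolation=cv2.INTER_CUBIC))
a=cv2.imread("pics/scene0.png")[165:290,190:320]; cv2.imwrite("pics/cscene0.png",cv2.resize(a,None,fx=4.5,fy=4.5,interpolation=cv2.INTER_CUBIC))
E
cat > h.py <<'E'
import numpy as np, cv2
from cell import arm, viewer
def ray(n,uv):
    c=viewer.get_calibration(n); V=np.array(c["view"])
    u=cv2.undistortPoints(np.array([[uv]],float),c["K"],c["dist_coeffs"])[0,0]
    d=V[:3,:3].T@np.array([u[0],-u[1],-1.]); o=-V[:3,:3].T@V[:3,3]
    return o,d
def atz(n,uv,z):
    o,d=ray(n,uv); return o+d*(z-o[2])/d[2]
def tri(uvs):
    A=np.zeros((3,3));b=np.zeros(3);R=[]
    for n,uv in uvs:
        o,d=ray(n,uv); d=d/np.linalg.norm(d);P=np.eye(3)-np.outer(d,d);A+=P;b+=P@o;R.append((P,o))
    x=np.linalg.solve(A,b); return x,[np.linalg.norm(P@(x-o)) for P,o in R]
def proj(n,X):
    c=viewer.get_calibration(n); V=np.array(c["view"]); p=V[:3,:3]@np.array(X,float)+V[:3,3]
    return cv2.projectPoints(np.array([[p[0],-p[1],-p[2]]]),np.zeros(3),np.zeros(3),c["K"],c["dist_coeffs"])[0][0,0]
E
```

```text
(no output)
```

View pics/ctop0.png

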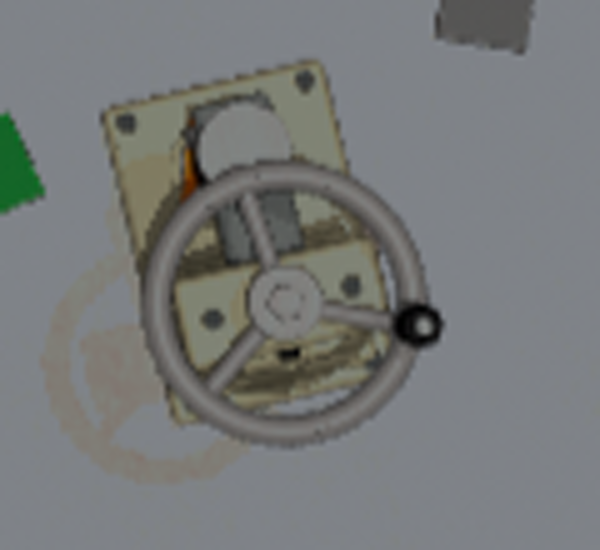

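View pics/cscene0.png

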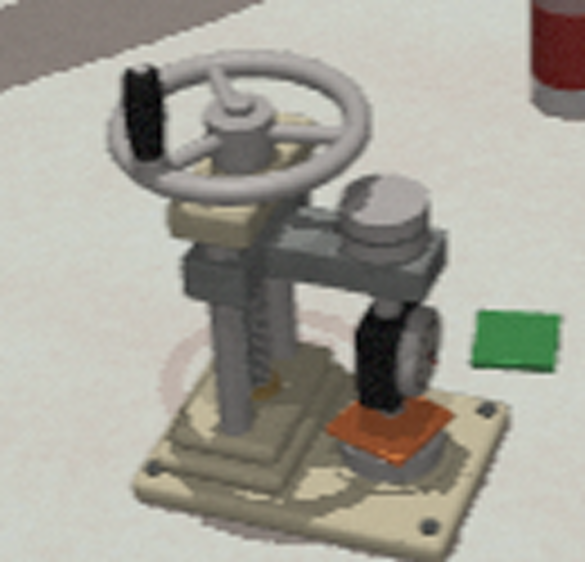

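```bash
python3 - <<'E'
from h import *
np.set_printoptions(precision=1,suppress=True)
print("rim c",atz("top",(306.8,240.3),240))
print("nut tri",tri([("top",(307,239.8)),("scene",(243.3,188))]), atz("top",(307,239.8),257),atz("scene",(243.3,187.9),257))
print("rim scene c",atz("scene",(190+240/4.5,165+125/4.5),240))
print("handle top tri",tri([("top",(333.8,244.8)),("scene",(221.4,180.3))]),atz("top",(333.8,244.8),307),atz("scene",(221.4,180.3),307))
print("handle bot scene",atz("scene",(222.7,200),255))
# depth check
p,d=viewer.capture("top"); print(d[240,307],d[245,334])
c=viewer.get_calibration("top")
for X in ([0,0,0],):pass
# circle fit of the rim by depth
V=np.array(c["view"]); pts=[]
for v in range(200,280):
  for u in range(265,345):
    if d[v,u]>0:
        o,r=ray("top",(u,v)); X=o+r*d[v,u]
        if 236<X[2]<252: pts.append(X)
pts=np.array(pts); print(len(pts)); 
from scipy.optimize import least_squares
xy=pts[:,:2]; c0=np.array([640,-70.])
c0=atz("top",(306.8,240.3),240)[:2]
m=np.abs(np.hypot(*(xy-c0).T)-67)<12
s=least_squares(lambda q:np.hypot(xy[m,0]-q[0],xy[m,1]-q[1])-q[2],[*c0,67],loss='soft_l1'); print(s.x,m.sum())
hp=[]
for v in range(200,280):
  for u in range(265,345):
    if d[v,u]>0:
        o,r=ray("top",(u,v)); X=o+r*d[v,u]
        if X[2]>285: hp.append(X)
hp=np.array(hp); print(len(hp),hp.mean(0),hp.min(0),hp.max(0))
print("bottle",atz("top",(139,253),190),"weight",atz("top",(417,215),50))
E
```

```text
rim c [ 541.8 -100.8  240. ]
nut tri (array([543.9, -99.8, 254.9]), [np.float64(1.1110114616867477), np.float64(1.11101146168674)]) [ 543.  -100.4  257. ] [ 546.6 -101.6  257. ]
rim scene c [543.6 -99.  240. ]
handle top tri (array([ 529.9, -163.9,  307.3]), [np.float64(0.43795371009203654), np.float64(0.43795371009212875)]) [ 529.6 -164.2  307. ] [ 529.9 -163.3  307. ]
handle bot scene [ 532.9 -169.5  255. ]
1349.9885 1293.8947Traceback (most recent call last):
  File "<stdin>", line 17, in <module>
  File "h.py", line 4, in ray
    c=viewer.get_calibration(n); V=np.array(c["view"])
ValueError: time passes only in moves, steps and waits
```

```bash
sed -i 's/^def ray/import functools\n@functools.lru_cache\ndef cal(n): return viewer.get_calibration(n)\ndef ray/; s/c=viewer.get_calibration(n)/c=cal(n)/' h.py; python3 - <<'E'
from h import *
from scipy.optimize import least_squares
np.set_printoptions(precision=1,suppress=True)
p,d=viewer.capture("top")
P=[]
for v in range(200,280):
  for u in range(265,350):
    if d[v,u]>0:
        o,r=ray("top",(u,v)); P.append(o+r*d[v,u])
P=np.array(P); pts=P[(P[:,2]>236)&(P[:,2]<252)]; xy=pts[:,:2]; c0=np.array([542,-100.5])
m=np.abs(np.hypot(*(xy-c0).T)-67)<12
s=least_squares(lambda q:np.hypot(xy[m,0]-q[0],xy[m,1]-q[1])-q[2],[*c0,67],loss='soft_l1'); print(s.x,m.sum())
hp=P[P[:,2]>285]; print(len(hp),hp.mean(0),hp.min(0),hp.max(0))
print("bottle",atz("top",(139,253),190),"weight",atz("top",(417,215),50))
st=arm.sense(); print(st["clock"],st["tcp_pos"])
E
```

```text
[541.7 -99.1  66.8] 921
63 [ 529.  -164.   303.3] [ 519.  -175.4  287.3] [ 539.1 -154.1  310.2]
bottle [511.7 352.5 190. ] weight [ 615.5 -443.3   50. ]
0.2 [218.7 585.1 221.9]
```

Both views agree: the hub is at about (542.5,-100) and the handle axis at (529.5,-164), so the radius is 65 mm against the stated 67. The triangulated handle top is 307 mm, as given. Clockwise takes the handle first toward -x, so I'll push from its +x side with the jaws shut and yaw at 0. First I lift and turn.

```bash
python3 -m creep '0 0 -50 0.14; 0 0 -100 0.28; 0 0 -110 0.42; 0 0 -110 0.56; 0 0 -110 0.70' 255 30; python3 -m creep '0 0 0 0.14; 0 0 0 0.28; 0 0 0 0.42; 0 0 0 0.513; 0 0 0 0.513'
```

```text
clock: 0.7
tcp_pos: [219.0, 585.6, 333.4]
tool_rot: [-3.141, -0.001, 0.507]
wrist_force: [-0.5, 0.0, -0.6]
grip_width: 54.9
clock: 1.2
tcp_pos: [218.8, 585.3, 332.2]
tool_rot: [3.141, 0.0, -0.001]
wrist_force: [0.6, -0.9, -0.0]
grip_width: 15.1
```

```bash
python3 -m creep '20 42 0 0; 40 84 0 0; 60 126 0 0; 80 168 0 0; 100 210 0 0'; python3 -m creep '20 42 0 0; 40 84 0 0; 60 126 0 0; 80 168 0 0; 100 210 0 0'; python3 -m creep '20 42 0 0; 40 84 0 0; 60 126 0 0; 80 168 0 0; 100 210 0 0';  python3 -m creep '20 42 0 0; 40 84 0 0; 60 126 0 0; 66 130 0 0; 66 130 0 0'; python3 - <<'E'
from h import *
p,d=viewer.capture("top"); cv2.imwrite("pics/t1.png",cv2.resize(p[180:300,250:390,::-1],None,fx=4,fy=4,interpolation=cv2.INTER_CUBIC))
p,d=viewer.capture("scene"); cv2.imwrite("pics/s1.png",cv2.resize(p[100:280,130:330,::-1],None,fx=3,fy=3,interpolation=cv2.INTER_CUBIC))
s=arm.sense(); print(s["tcp_pos"],s["tool_rot"],s["q"])
E
```

```text
clock: 1.7
tcp_pos: [319.2, 373.8, 332.5]
tool_rot: [-3.142, -0.0, 0.004]
wrist_force: [1.2, -0.2, 0.4]
grip_width: 0.7
clock: 2.2
tcp_pos: [419.3, 163.6, 332.7]
tool_rot: [-3.141, -0.001, 0.003]
wrist_force: [0.8, 0.5, 0.7]
grip_width: 0.4
clock: 2.7
tcp_pos: [519.3, -46.5, 332.6]
tool_rot: [-3.142, -0.0, 0.003]
wrist_force: [0.4, -0.2, 0.4]
grip_width: 0.5
clock: 3.2
tcp_pos: [585.0, -175.7, 331.4]
tool_rot: [-3.141, 0.002, -0.0]
wrist_force: [-0.4, 0.3, 0.1]
grip_width: 0.7
[ 584.57808625 -173.68381699  332.32094767] [-3.14079781e+00  6.69134857e-04  1.64999079e-03] [-4.18306748e-01  1.37933795e-01  1.41718613e+00  4.53017625e-04
  1.58740780e+00 -4.19949160e-01]
```

View pics/s1.png

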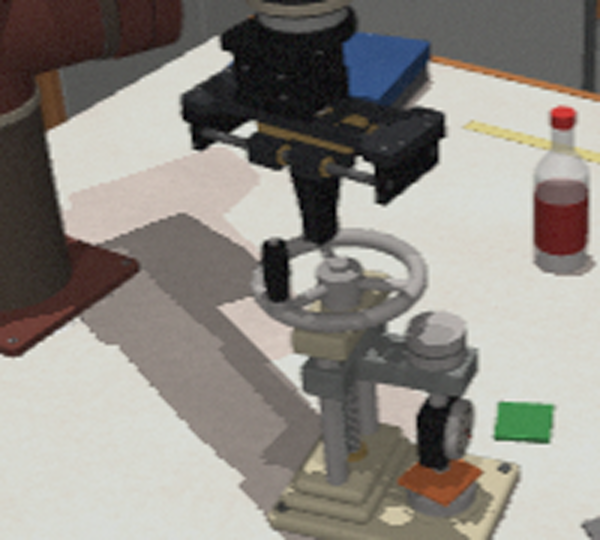

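View pics/t1.png

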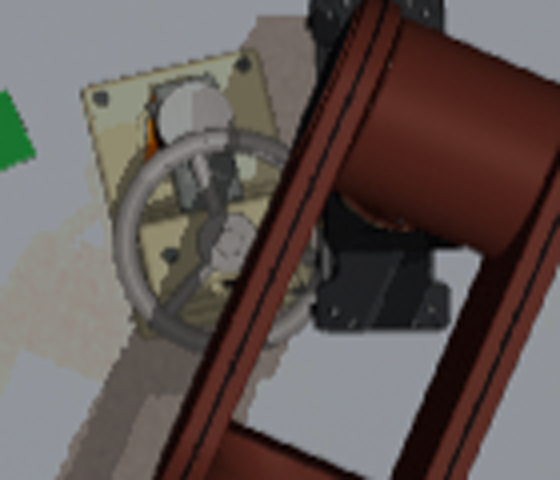

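The scene view shows the shut fingers above the +x side of the handle, with the handle at (275,268) in the crop. Next I descend to about z=268 and ease in until they touch.

```bash
python3 -m creep '0 -3 32 0; 0 -3 64 0; 0 -3 64 0; -5 -3 64 0; -8 -3 64 0'; python3 - <<'E'
from h import *
p,d=viewer.capture("scene"); cv2.imwrite("pics/s2.png",cv2.resize(p[130:230,190:300,::-1],None,fx=5,fy=5,interpolation=cv2.INTER_CUBIC))
s=arm.sense(); print(s["tcp_pos"],s["wrist_force"])
E
```

```text
clock: 3.8
tcp_pos: [577.3, -171.2, 271.2]
tool_rot: [3.14, -0.003, 0.001]
wrist_force: [-0.4, -0.2, -0.3]
grip_width: 0.3
[ 577.18321972 -171.51570338  271.3539092 ] [0.26144745 0.40143279 0.69901976]
```

View pics/s2.png

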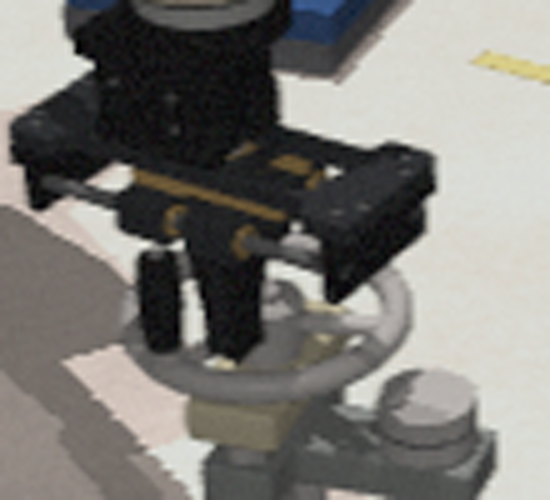

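Handle at (160,300) and fingertip at (232,345) in the crop, with a clear gap and the gripper body above the handle. Closing in.

```bash
python3 -m creep '-8 0 0 0; -15 0 0 0; -15 0 0 0'; for i in 1; do python3 -m creep '-3 0 0 0; -3 0 0 0'; done;  python3 -m creep '-3 0 0 0; -3 0 0 0'
```

```text
clock: 4.15
tcp_pos: [561.2, -171.8, 269.3]
tool_rot: [3.141, -0.001, -0.0]
wrist_force: [-0.2, 0.7, -0.2]
grip_width: 0.4
clock: 4.35
tcp_pos: [558.6, -171.7, 268.6]
tool_rot: [3.142, -0.0, -0.0]
wrist_force: [-0.2, 1.1, -0.4]
grip_width: 0.6
clock: 4.55
tcp_pos: [555.7, -171.6, 268.4]
tool_rot: [-3.141, 0.0, 0.0]
wrist_force: [-0.8, -0.1, 0.3]
grip_width: 0.5
```

```bash
python3 -m creep '-2 0 0 0; -2 0 0 0';  python3 -m creep '-2 0 0 0; -2 0 0 0'; python3 -m creep '-2 0 0 0; -2 0 0 0'
```

```text
clock: 4.75
tcp_pos: [553.8, -171.6, 268.5]
tool_rot: [-3.142, 0.0, -0.0]
wrist_force: [0.1, 0.1, 0.7]
grip_width: 0.6
clock: 4.95
tcp_pos: [551.9, -171.6, 268.6]
tool_rot: [3.142, -0.0, -0.0]
wrist_force: [0.5, 0.3, -0.2]
grip_width: 0.4
clock: 5.15
tcp_pos: [550.1, -171.5, 268.6]
tool_rot: [-3.142, -0.001, 0.0]
wrist_force: [1.5, -0.1, -0.3]
grip_width: 0.4
```

```bash
cat > path.py <<'E'
import numpy as np
from scipy.optimize import brentq
def fpos(deg,hub=(542.5,-100),R=67,h=9.5,r=11.5):
    th=np.radians(deg); H=np.array(hub)+R*np.array([np.cos(th),np.sin(th)]); t=np.array([np.sin(th),-np.cos(th)])
    sd=lambda s: np.hypot(*np.maximum(np.abs(t*s)-h,0))-r
    s=brentq(sd,h+0.1,60); return H-t*s,s
def table(p0,degs):
    p=np.array(p0); n=0; b=p.copy()
    for d in degs:
        q=np.round(fpos(d)[0]); n+=1
        print(f"{d:7.1f}", q, "row %d %d 0 0"%(q[0]-b[0],-(q[1]-b[1])), "s=%.1f"%fpos(d)[1])
        if n%5==0: b=q.copy(); print('--')
E
python3 -c "
from path import *
table((550,-172),[-101.5-7.5*i for i in range(1,51)])"
```

```text
-109.0 [ 542. -171.] row -8 -1 0 0 s=22.2
 -116.5 [ 534. -170.] row -16 -2 0 0 s=23.4
 -124.0 [ 525. -169.] row -25 -3 0 0 s=24.4
 -131.5 [ 517. -167.] row -33 -5 0 0 s=24.9
 -139.0 [ 508. -163.] row -42 -9 0 0 s=24.9
--
 -146.5 [ 500. -157.] row -8 -6 0 0 s=24.3
 -154.0 [ 493. -150.] row -15 -13 0 0 s=23.3
 -161.5 [ 486. -142.] row -22 -21 0 0 s=22.1
 -169.0 [ 481. -134.] row -27 -29 0 0 s=21.4
 -176.5 [ 477. -125.] row -31 -38 0 0 s=21.0
--
 -184.0 [ 474. -116.] row -3 -9 0 0 s=21.1
 -191.5 [ 473. -108.] row -4 -17 0 0 s=21.4
 -199.0 [472. -99.] row -5 -26 0 0 s=22.2
 -206.5 [472. -91.] row -5 -34 0 0 s=23.4
 -214.0 [473. -83.] row -4 -42 0 0 s=24.4
--
 -221.5 [476. -74.] row 3 -9 0 0 s=24.9
 -229.0 [480. -66.] row 7 -17 0 0 s=24.9
 -236.5 [485. -58.] row 12 -25 0 0 s=24.3
 -244.0 [492. -50.] row 19 -33 0 0 s=23.3
 -251.5 [500. -43.] row 27 -40 0 0 s=22.1
--
 -259.0 [509. -38.] row 9 -5 0 0 s=21.4
 -266.5 [517. -34.] row 17 -9 0 0 s=21.0
 -274.0 [526. -32.] row 26 -11 0 0 s=21.1
 -281.5 [535. -30.] row 35 -13 0 0 s=21.4
 -289.0 [543. -29.] row 43 -14 0 0 s=22.2
--
 -296.5 [551. -30
[... 339 characters left out ...]
0 s=21.0
 -364.0 [611. -84.] row 26 41 0 0 s=21.1
--
 -371.5 [612. -92.] row 1 8 0 0 s=21.4
 -379.0 [ 613. -101.] row 2 17 0 0 s=22.2
 -386.5 [ 613. -109.] row 2 25 0 0 s=23.4
 -394.0 [ 612. -117.] row 1 33 0 0 s=24.4
 -401.5 [ 609. -126.] row -2 42 0 0 s=24.9
--
 -409.0 [ 605. -134.] row -4 8 0 0 s=24.9
 -416.5 [ 600. -142.] row -9 16 0 0 s=24.3
 -424.0 [ 593. -150.] row -16 24 0 0 s=23.3
 -431.5 [ 585. -157.] row -24 31 0 0 s=22.1
 -439.0 [ 576. -162.] row -33 36 0 0 s=21.4
--
 -446.5 [ 568. -166.] row -8 4 0 0 s=21.0
 -454.0 [ 559. -168.] row -17 6 0 0 s=21.1
 -461.5 [ 550. -170.] row -26 8 0 0 s=21.4
 -469.0 [ 542. -171.] row -34 9 0 0 s=22.2
 -476.5 [ 534. -170.] row -42 8 0 0 s=23.4
--
```

```bash
python3 -m creep '-8 -1 0 0; -16 -2 0 0; -25 -3 0 0; -33 -5 0 0; -42 -9 0 0'
```

```text
clock: 5.65
tcp_pos: [506.9, -163.1, 268.7]
tool_rot: [3.14, 0.0, -0.001]
wrist_force: [1.5, -2.9, -1.4]
grip_width: 0.5
```

The reaction is 3.3 N, opposing the push direction as it should. Carrying on round.

```bash
python3 -m creep '-8 -6 0 0; -15 -13 0 0; -22 -21 0 0; -27 -29 0 0; -31 -38 0 0'; python3 - <<'E'
from h import *
p,d=viewer.capture("scene"); cv2.imwrite("pics/s3.png",cv2.resize(p[130:230,170:300,::-1],None,fx=5,fy=5,interpolation=cv2.INTER_CUBIC))
s=arm.sense(); print(s["tcp_pos"],s["wrist_force"])
E
```

```text
clock: 6.15
tcp_pos: [476.0, -123.9, 268.5]
tool_rot: [3.141, 0.001, -0.0]
wrist_force: [-0.9, -3.1, 0.6]
grip_width: 0.6
[ 475.79864973 -122.36734152  268.49584082] [-0.43490604  0.87124618  0.36280282]
```

View pics/s3.png

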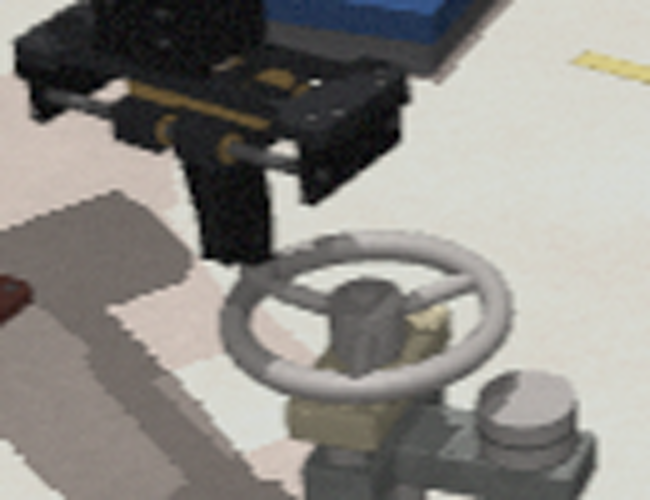

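The handle is hidden just behind the fingertip at (240,250), and the force still opposes the push. Carrying on.

```bash
python3 -m creep '-3 -9 0 0; -4 -17 0 0; -5 -26 0 0; -5 -34 0 0; -4 -42 0 0'; python3 -m creep '3 -9 0 0; 7 -17 0 0; 12 -25 0 0; 19 -33 0 0; 27 -40 0 0'; python3 - <<'E'
from h import *
p,d=viewer.capture("scene"); cv2.imwrite("pics/s4.png",cv2.resize(p[130:230,170:300,::-1],None,fx=5,fy=5,interpolation=cv2.INTER_CUBIC))
s=arm.sense(); print(s["tcp_pos"],s["wrist_force"])
E
```

```text
clock: 6.7
tcp_pos: [472.6, -81.8, 268.4]
tool_rot: [-3.141, 0.001, 0.0]
wrist_force: [-1.1, -2.8, 0.7]
grip_width: 0.7
clock: 7.2
tcp_pos: [500.1, -41.3, 268.2]
tool_rot: [-3.141, 0.001, 0.0]
wrist_force: [-3.0, -1.2, -1.0]
grip_width: 0.3
[501.42672913 -40.65218114 268.26135255] [-0.23206615  0.55644999  0.41627911]
```

View pics/s4.png

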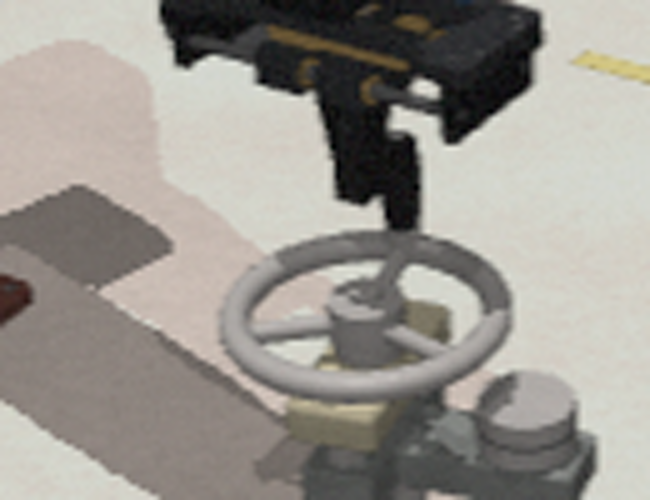

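The handle at (402,180) is in front of the fingers, on the +y side of the wheel, as planned. Next quarter.

```bash
python3 -m creep '9 -5 0 0; 17 -9 0 0; 26 -11 0 0; 35 -13 0 0; 43 -14 0 0'; python3 -m creep '8 1 0 0; 17 2 0 0; 25 4 0 0; 34 8 0 0; 42 14 0 0'; python3 -m creep '7 7 0 0; 14 15 0 0; 19 23 0 0; 23 32 0 0; 26 41 0 0';  python3 - <<'E'
from h import *
p,d=viewer.capture("scene"); cv2.imwrite("pics/s5.png",cv2.resize(p[130:230,190:320,::-1],None,fx=5,fy=5,interpolation=cv2.INTER_CUBIC))
s=arm.sense(); print(s["tcp_pos"],s["wrist_force"])
E
```

```text
clock: 7.75
tcp_pos: [543.6, -28.5, 268.3]
tool_rot: [-3.141, 0.001, -0.0]
wrist_force: [-4.6, 0.3, -1.0]
grip_width: 0.6
clock: 8.25
tcp_pos: [586.0, -42.4, 268.6]
tool_rot: [-3.141, -0.001, 0.001]
wrist_force: [-1.5, 3.5, -0.6]
grip_width: 0.7
clock: 8.75
tcp_pos: [611.1, -84.4, 268.7]
tool_rot: [-3.142, 0.0, -0.0]
wrist_force: [-1.5, 3.6, -0.4]
grip_width: 0.6
[611.2753196  -86.2128602  268.64927502] [-0.47232759 -0.59306535  0.00438991]
```

View pics/s5.png

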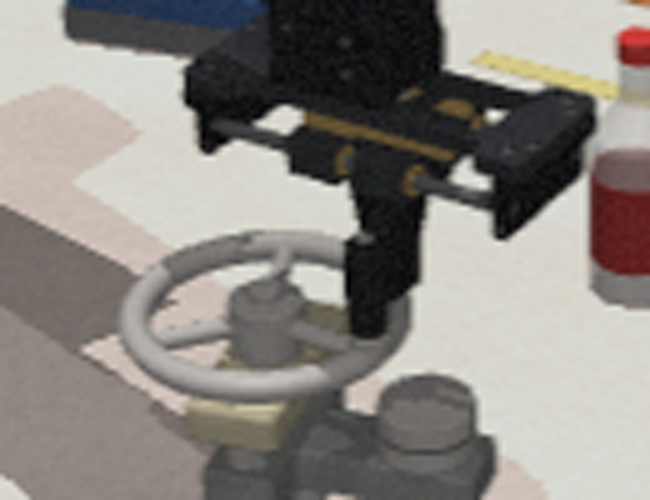

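The handle at (367,285) is on the +x side, about -364°, and the fingers follow it. I'll go on to about -446° and then look.

```bash
python3 -m creep '1 8 0 0; 2 17 0 0; 2 25 0 0; 1 33 0 0; -2 42 0 0'; python3 -m creep '-4 8 0 0; -9 16 0 0; -16 24 0 0; -24 31 0 0; -33 36 0 0'; python3 -m creep '-8 4 0 0; -8 4 0 0';  python3 - <<'E'
from h import *
p,d=viewer.capture("scene"); cv2.imwrite("pics/s6.png",cv2.resize(p[130:230,170:300,::-1],None,fx=5,fy=5,interpolation=cv2.INTER_CUBIC))
s=arm.sense(); print(s["tcp_pos"],s["wrist_force"])
E
```

```text
clock: 9.3
tcp_pos: [609.2, -126.3, 268.8]
tool_rot: [3.141, -0.001, 0.0]
wrist_force: [1.8, 3.4, 0.6]
grip_width: 0.6
clock: 9.8
tcp_pos: [575.2, -162.7, 268.6]
tool_rot: [3.141, -0.0, -0.001]
wrist_force: [4.5, -0.2, -0.6]
grip_width: 0.9
clock: 10.0
tcp_pos: [566.2, -166.3, 268.5]
tool_rot: [3.141, 0.002, -0.001]
wrist_force: [0.3, 0.2, 0.1]
grip_width: 0.5
[ 566.71929091 -165.91018389  268.53234029] [ 0.56175585 -0.37004964  0.65948285]
```

View pics/s6.png

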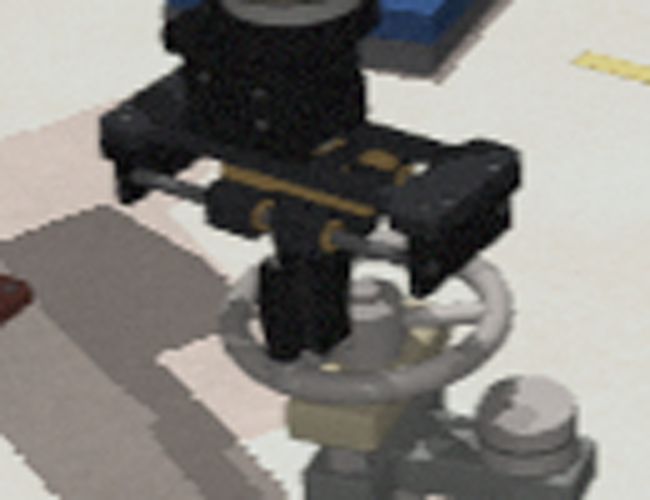

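The handle's lower end is at (226.6,201), against (222.7,200) at the start, with the finger 16 mm short of the first-contact x of about 550.5. I'll push on gently to x≈551.

```bash
python3 -m creep '-5 1 0 0; -10 2 0 0; -14 3 0 0; -17 4 0 0; -17 4 0 0'; python3 -m creep '12 0 0 0; 30 0 0 0; 30 0 0 0';  python3 - <<'E'
from h import *
p,d=viewer.capture("scene"); cv2.imwrite("pics/s7.png",p[:,:,::-1]); cv2.imwrite("pics/s7c.png",cv2.resize(p[165:290,190:320,::-1],None,fx=4.5,fy=4.5,interpolation=cv2.INTER_CUBIC))
s=arm.sense(); print(s["tcp_pos"],s["wrist_force"])
E
```

```text
clock: 10.55
tcp_pos: [550.3, -169.6, 268.5]
tool_rot: [3.142, 0.001, -0.0]
wrist_force: [1.6, 0.4, -0.5]
grip_width: 0.3
clock: 10.85
tcp_pos: [582.3, -169.6, 268.2]
tool_rot: [-3.142, 0.0, 0.0]
wrist_force: [-0.4, 0.2, 0.1]
grip_width: 0.6
[ 581.40076795 -169.50018251  268.04388223] [-0.3364     -0.21801968  1.31799401]
```

View pics/s7c.png

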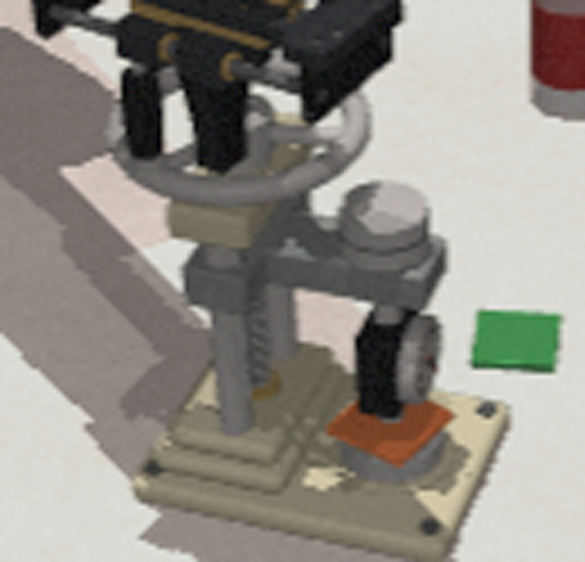

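The handle's lower end at (146,157) in the crop matches the start (148,158) to within about half a camera pixel. Next I raise the hand, take it clear and compare both views.

```bash
python3 -m creep '0 0 -40 0; 0 0 -80 0; 0 0 -90 0; 0 0 -90 0'; python3 -m creep '-10 -45 0 0; -20 -90 0 0; -30 -135 0 0; -40 -180 0 0; -50 -225 0 0'; python3 -m creep '-10 -45 0 0; -30 -90 0 0; -50 -130 0 0; -70 -170 0 0; -90 -200 0 0';  python3 - <<'E'
from h import *
I=cv2.INTER_CUBIC
p,d=viewer.capture("top"); cv2.imwrite("pics/top8.png",p[:,:,::-1]); cv2.imwrite("pics/t8c.png",cv2.resize(p[180:290,250:370,::-1],None,fx=5,fy=5,interpolation=I))
q,_=viewer.capture("scene"); cv2.imwrite("pics/scene8.png",q[:,:,::-1])
a=cv2.imread("pics/scene0.png")[165:290,190:320]; cv2.imwrite("pics/pair.png",cv2.resize(np.hstack([a,q[165:290,190:320,::-1]]),None,fx=3,fy=3,interpolation=I))
P=[]
for v in range(200,280):
  for u in range(265,350):
    if d[v,u]>0:
        o,r=ray("top",(u,v)); P.append(o+r*d[v,u])
P=np.array(P); hp=P[P[:,2]>285]; print(len(hp),hp.mean(0))
s=arm.sense(); print(s["clock"],s["tcp_pos"],s["wrist_force"])
E
```

```text
clock: 11.3
tcp_pos: [581.5, -170.0, 361.3]
tool_rot: [3.14, -0.004, 0.0]
wrist_force: [0.6, 1.3, 0.8]
grip_width: 0.6
clock: 11.8
tcp_pos: [529.2, 56.9, 356.1]
tool_rot: [-3.142, 0.004, -0.0]
wrist_force: [1.0, -0.1, -0.5]
grip_width: 0.4
clock: 12.3
tcp_pos: [438.7, 257.0, 356.0]
tool_rot: [3.14, 0.004, 0.001]
wrist_force: [-0.1, 0.2, 1.3]
grip_width: 0.5
63 [ 527.16124262 -163.08190579  303.08688555]
12.4 [437.69529726 258.27412767 356.38291431] [-0.17845997  0.6740645  -0.44948102]
```

View pics/t8c.png

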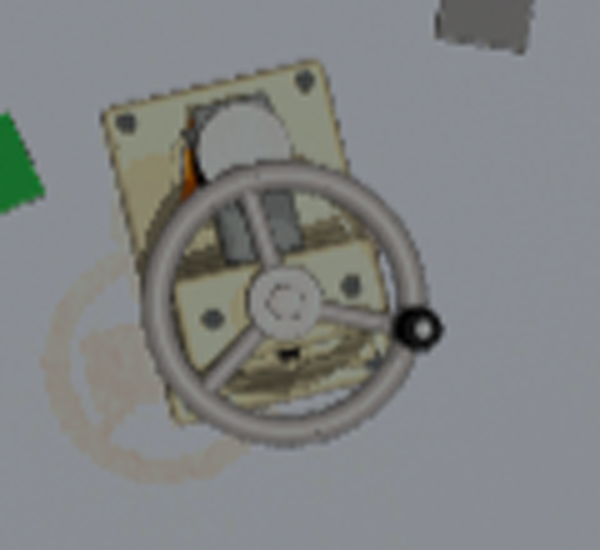

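View pics/pair.png

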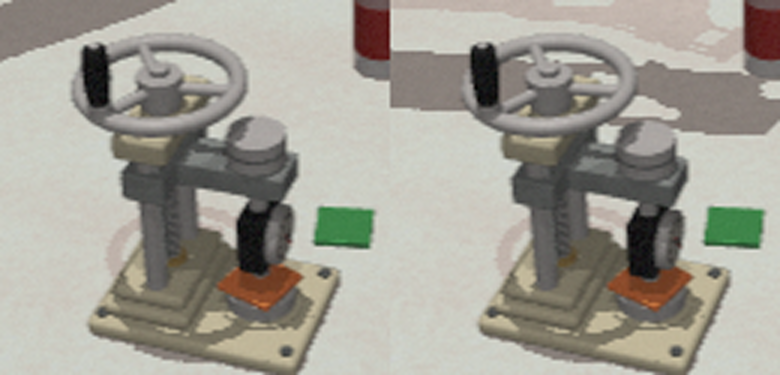

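View pics/scene8.png

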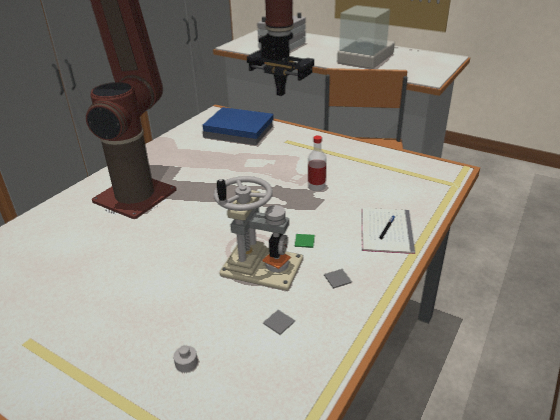

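The handle is back within about 2 mm: (420,328) against (420,325) in the top crop, and the depth centroid moved 2 mm. The head is visibly lower, and the plaque, weight and bottle are where they were. Handing in.

```bash
python3 -m creep '0 0 0 0; 0 0 0 0; 0 0 0 0'; python3 -c "
from cell import arm
print(arm.close_job())"
```

```text
clock: 12.7
tcp_pos: [441.4, 254.3, 357.8]
tool_rot: [3.141, 0.001, -0.002]
wrist_force: [-0.8, -0.5, 0.6]
grip_width: 0.6
the job is handed in; nothing more can be done
None
```

I pushed the handle clockwise through one full turn with shut fingertips, lifted the hand clear over the +y side of the bench, and handed the job in at 12.7 s. No verdict was reported.

- **Force:** the wrist read no more than about 5 N at the end of each push, well under the 30 N limit.
- **Handle:** it is back within about 2 mm of its start in both the top picture and the depth reading, about 2° past the start.
- **Head:** the durometer and dead weight are visibly lower in the side picture. I did not measure the drop; the gap above the plaque is smaller but looks open.
- **Plaque, weight and bottle:** unmoved as far as the pictures show, judged by eye rather than measured again.
- **Disagreement:** the measured handle radius came out at about 65 mm against the stated 67 mm, which is within the camera calibration error. No check failed.

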